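Shift a tractor gear selector into third and start the switch check

TASK

The orange-knobbed gear lever on the green gear selector stands in the left leg of its H-shaped gate: push it with the fingers to neutral, across to the right and then fully forward into third, the right-hand slot on the side away from the robot. Do not take the knob between the fingers and do not force the lever. Then, with the lever left in third, press the green button on the grey tester fully down and let it go; leave the red button and everything else on the bench alone.

Things in the scene. Friction and masses are not known exactly. Their poses are not given: they have to be found in the camera images.
- selector: Green gear selector of a garden tractor, bolted down: dark base plate 200 x 170 x 10 mm, green cheeks, aluminium gate plate 130 x 110 mm (x, y) with an H-shaped opening. Origin: underside centre of the base plate, on the bench. Its +x is forward (within 0.4 rad of straight away from the robot), +y left. Only the lever, pivoted 55 mm above the origin, rises above the gate plate
- gate_centre (a point): Centre of the H in the gate plate's top face, 148 mm up. Legs of the H: along x, 16 mm wide, centred 14.5 mm left and right. Left leg: first gear forward, second back; right leg: third forward, fourth back. The neutral channel joins them along y through the centre, 20 mm wide; the tongues between the legs have rounded ends. The stem is 12 mm thick
- knob (a point): Centre of the orange knob, 210 mm from the pivot (265 mm above the bench when upright); 40 mm in diameter, reaching 26 mm below and 22 mm above this point along the lever. In the selector's frame its offset from the pivot is 210 mm x (sin f, -sin a cos f, cos a cos f), a = lever_across, f = lever_fore
- lever_across (a joint): Sideways lean of the lever, rad: -0.165 hard left, +0.165 hard right (stops). In the left leg it is -0.165 to -0.138, in the right leg 0.138 to 0.165. It crosses only with lever_fore within about 0.04 of 0; the rounded tongues guide it in from a little further off. No spring: about 2 N at the knob moves the lever either way, and it stays where it is left
- lever_fore (a joint): Fore-and-aft lean of the lever, rad: -0.25 fully back, 0 neutral, +0.25 fully forward (stops at both; 52 mm of knob travel each way). At the start the lever is somewhere in the left leg, at any value from -0.25 to 0.25
- tester: Grey switch tester, bolted down, 150 x 120 x 55 mm high (x, y, z), with a 22 mm green and a 22 mm red push button on its near edge, 60 mm apart, green on the left (its +y), and four small amber lamps set on an H of black lines on the far half. Origin: centre of its underside; x forward, y left
- green_btn_top (a point): Centre of the top face of the green button, 77 mm above the bench when released; the button is pressed straight down
- green_btn (a joint): Travel of the green button, m: 0 released, 0.006 fully down (about 1.5 N to start it, 5 N fully down); springs back
- red_btn_top (a point): Centre of the top face of the red button, 77 mm above the bench; not to be pressed
- red_btn (a joint): Travel of the red button, m: 0 released, 0.006 fully down
- screwdriver: Bystander: red-handled screwdriver, 200 mm, lying. Origin: centre of its underside
- spanner: Bystander: open-ended steel spanner, 170 mm, lying. Origin: centre of its underside
- brush: Bystander: cleaning brush with wooden handle, 200 mm, lying. Origin: centre of its underside
- cleaner_can: Bystander: blue spray can with red cap, 60 mm diameter, 170 mm tall, standing. Origin: centre of its underside
- bushing: Bystander: brass bushing, 38 mm diameter, 26 mm tall, standing. Origin: centre of its underside
- switch_carton: Bystander: small white carton, 75 x 55 x 45 mm. Origin: centre of its underside
- mug: Bystander: blue mug, 80 mm diameter, 92 mm tall, standing. Origin: centre of its underside
- spare_knob: Bystander: black spare lever knob, 40 mm diameter, 48 mm tall, standing on the bench behind the selector. Origin: centre of its underside
There are look-alikes about, which are no part of the job. What is shaped like the tester but pink is not meant.

How it is judged:
By the outcome, as a careful person would: the job done as asked, in the order asked, and still so for the second after the job is handed in, with the robot touching nothing.
It also fails if it takes over 61 s, if anything falls off the work surface, if the arm or the gripper's body presses on something with over 40 N, if the wrist force passes 120 N, or if a joint passes its speed limit or range.

ROBOT

A 7-joint arm with a two-finger parallel gripper is mounted at the origin on the work surface. World frame = base frame: x ahead of the robot, y to its left, z up, the work surface at z = 0. Lengths are in m, angles in rad, forces in N, time in s.
With the tool pointing down it reaches from about 0.4 to 0.85 m from the base axis. Payload 4.5 kg.
Tool frame: the origin (TCP) lies midway between the tips of the shut fingers; the grasp point (between the pads) lies 19 mm behind it; x points along the fingers, y is the direction in which the jaws open and shut, and the axes are right-handed (so a half turn about x gives the same grasp; the last joint's range is limited). The gripper opens to 88 mm and grips with 3 to 60 N. Pads are 18 mm wide; open, the fingers measure 123 mm over their backs; the gripper's body (75 mm by 187 mm) begins 45 mm behind the grasp point.
Start: joints at [1.163, 0.689, -0.195, 1.565, 0.157, 0.902, -0.215], TCP at [0.267, -0.565, 0.239] pointing down, gripper open.
Joint ranges: [-3.01, 3.01], [-0.46, 2.08], [-1.47, 1.51], [0.13, 2.56], [-1, 4.14], [0.04, 2.09], [-2.66, 2.66]. Speed limits (rad/s): [2.57, 2.57, 3.14, 3.14, 3.14, 3.14, 3.14].

INTERFACE

Orientations are given as a unit quaternion [x, y, z, w].
In Python, from plant import r gives the robot as it stands.
- The arm moves only by the tool arm_command, never from a script. Its argument "plan" is a list of rows, each a list of 5 numbers: the finger opening in m, from 0 to 0.0881, then the shift along the tool's x, y, z in m, then the turn about the tool's x in rad. In form: [[grip, dx, dy, dz, roll], ...]. A call has 1 to 12 rows; each row shifts and turns the commanded pose from where the row before left it, along the tool's axes as they then stand; what a row does not reach is not made up. A row lasts 1/8 s, in which the tool goes at most 62.5 mm and 10.7 degrees, less where a joint would pass 70% of its speed; a pose out of reach is approached as far as the arm can. A call is refused whole if a number of a shift passes 0.0625 or a number of a turn 0.188, either way. A call with a gripper value outside its range is refused whole. The fingers move at their own pace and stop on an object; "force" is the grip in N (left out, the last holds). Time passes only in rows, so rows that do not move let the fingers close. It gives the time, the measured TCP pose, the force and the opening at its end, in the units of the state.
- r.get_state(): the state, without advancing time (a new reading comes with each control period).
- r.snapshot(name): name is "scene" or "top"; returns (picture, depth): 480x640x3 uint8, red, green, blue; 480x640 float32, m along the optical axis (not along the pixel's ray), 0 where there is no reading.
- r.calibration(name): a dict with "fx", "fy", "cx", "cy" (pixels), "eye" and "orientation" of the camera in the world. Camera axes: x right, y down, z forward; pixel columns grow to the right and rows downward; lengths in m; the calibration is good to about 2 mm. A picture is of the moment at which its call begins. calibration takes no time and is no camera call.
- r.finish_job(): hands the job in, once; it reports no verdict.
The state is a dict: "clock": time; "q": joint angles; "qd": joint speeds; "joint_torque": joint torques, N m; "tool_pos": TCP position; "eef_rot": TCP orientation; "contact_force": force on the tool from outside, world axes, zero at the start; "moment": the same for the moment, N m; "opening": opening from 0.0 (shut) to 1.0 (fully open).
Only numpy, scipy, OpenCV 4.12 (cv2) and the standard library are available. Lean on these libraries where they do the work, as an engineer would, in place of code of your own. Each camera call takes 0.05 s, during which the arm holds its last target.

## Working session

There is one attempt and no reset: what is moved stays moved. The work goes in short steps, Python scripts to look and compute and a tool call to move; the robot and the scene stay as the last step left them, time stands still between calls to the robot, and variables do not carry over. Pictures are saved under pics/ and viewed, and the job is handed in when it is done.

Besides the shell and the picture viewer there is one more tool, called after "Call:" as name(argument=value, ...) on one line, values as JSON. arm_command: Moves the arm, as the interface text tells. Its arguments: {"type":"object","properties":{"plan":{"type":"array","items":{"type":"array","items":{"type":"number"}}},"force":{"type":"number"}},"required":["plan"]}

```bash
ls; mkdir -p pics; cat > h.py <<'E'
from plant import r
import numpy as np,cv2
from scipy.spatial.transform import Rotation as R
def snap(n,f):
    p,d=r.snapshot(n); cv2.imwrite('pics/%s.png'%f,cv2.cvtColor(p,cv2.COLOR_RGB2BGR)); np.savez('pics/%s.npz'%f,p=p,d=d); return p,d
def ray(n,u,v):
    c=r.calibration(n); d=np.array([(u-c['cx'])/c['fx'],(v-c['cy'])/c['fy'],1.]); return np.array(c['eye']),R.from_quat(c['orientation']).as_matrix()@d if np.size(c['orientation'])==4 else np.array(c['orientation'])@d
def plane(n,u,v,z):
    e,d=ray(n,u,v); return e+d*(z-e[2])/d[2]
def pt(n,u,v,dep):
    e,d=ray(n,u,v); return e+d*dep
E
python3 - <<'E'
from h import *
snap('scene','s0');snap('top','t0')
for n in('scene','top'):print(r.calibration(n))
print(r.get_state())
E
```

```text
pics
{'fx': 472.88547538664005, 'fy': 472.88547538664005, 'cx': 320.44644457635593, 'cy': 232.94643401575837, 'eye': array([1.29645683, 0.6968845 , 1.14118034]), 'orientation': array([ 0.39445338,  0.83501774, -0.34651795, -0.16455157])}
{'fx': 550.6176671931223, 'fy': 550.6176671931223, 'cx': 306.4323271932252, 'cy': 250.9782373562825, 'eye': array([0.30982769, 0.10860353, 1.5405259 ]), 'orientation': array([ 0.71038398, -0.69910737,  0.06117614, -0.05348809])}
{'clock': 0.1, 'q': array([ 1.16280124,  0.68987244, -0.19455111,  1.56620086,  0.15734343,
        0.90249665, -0.21508378]), 'qd': array([-0.00035424, -0.00214671, -0.00043921, -0.00291963, -0.00044539,
       -0.00011268, -0.00172895]), 'joint_torque': array([-3.68624707e-03, -5.28494167e+01, -1.27160456e+00, -1.53837347e+01,
       -5.25699975e-02,  1.94429289e-03,  2.54447787e-05]), 'tool_pos': array([ 0.26696191, -0.56451596,  0.23801873]), 'eef_rot': array([-0.68974701, -0.15551185,  0.69008093, -0.15444558]), 'contact_force': array([-1.32956138,  0.40872875,  0.32027733]), 'moment': array([-0.00511121,  0.03210219, -0.0113934 ]), 'opening': 0.9958626064997271}
```

View pics/s0.png

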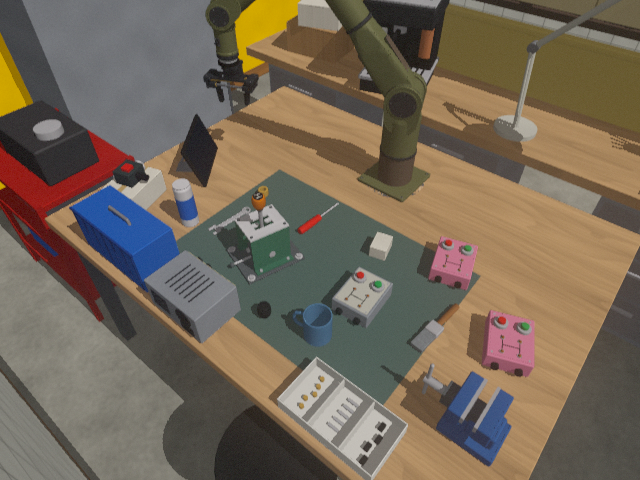

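View pics/t0.png

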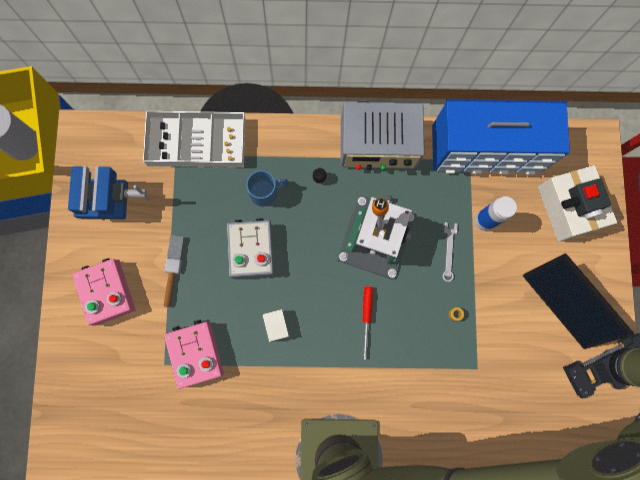

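The top view shows the selector at about (378,235) with its knob near (380,206). The grey tester is at (250,248), with its green button at (240,260). Pink testers are at (102,292) and (193,354). I'll zoom in next.

```bash
python3 - <<'E'
from h import *
t=np.load('pics/t0.npz');s=np.load('pics/s0.npz')
def cr(p,x0,y0,x1,y1,k): return cv2.resize(cv2.cvtColor(p[y0:y1,x0:x1],cv2.COLOR_RGB2BGR),None,fx=k,fy=k,interpolation=cv2.INTER_CUBIC)
cv2.imwrite('pics/c1.png',cr(t['p'],325,180,425,285,5.5)); cv2.imwrite('pics/c2.png',cr(s['p'],200,170,330,290,5))
for n,z,lo in(('top',t,(300,180,430,290)),('scene',s,(230,170,300,230))):
    hsv=cv2.cvtColor(z['p'],cv2.COLOR_RGB2HSV); m=cv2.inRange(hsv,(7,150,80),(22,255,255)); mm=np.zeros_like(m);mm[lo[1]:lo[3],lo[0]:lo[2]]=m[lo[1]:lo[3],lo[0]:lo[2]]
    k,l,st,c=cv2.connectedComponentsWithStats(mm)
    for i in range(1,k):
        if st[i,4]>8:
            ys,xs=np.where(l==i); P=np.array([pt(n,x,y,z['d'][y,x]) for x,y in zip(xs,ys)])
            print(n,'knob',st[i],c[i],np.median(P,0),P.min(0),P.max(0))
for n,z,lo in(('top',t,(225,215,280,280)),('scene',s,(330,260,395,330))):
    hsv=cv2.cvtColor(z['p'],cv2.COLOR_RGB2HSV)
    for nm,ms in(('g',[((45,110,60),(85,255,255))]),('r',[((0,130,80),(8,255,255)),((172,130,80),(180,255,255))])):
        m=sum(cv2.inRange(hsv,a,b) for a,b in ms); mm=np.zeros_like(m);mm[lo[1]:lo[3],lo[0]:lo[2]]=m[lo[1]:lo[3],lo[0]:lo[2]]
        k,l,st,c=cv2.connectedComponentsWithStats(mm)
        for i in range(1,k):
            if st[i,4]>8: print(n,nm,st[i],c[i],plane(n,*c[i],.077), pt(n,*c[i],z['d'][int(c[i][1]),int(c[i][0])]))
E
```

```text
top knob [372 199  16  17 128] [379.2578125 209.25     ] [ 0.61784991 -0.07321886  0.27650136] [ 0.60881355 -0.09329811  0.24930027] [ 0.64395066 -0.0570279   0.2884895 ]
top knob [373 227   4   9  23] [374.95652174 231.43478261] [ 0.60872062 -0.09289156  0.06256721] [ 0.59922478 -0.09620849  0.05735309] [ 0.62124121 -0.08652823  0.07383633]
scene knob [252 187  16  23 195] [260.12307692 198.9025641 ] [ 0.63044969 -0.07124883  0.26071914] [ 0.37374695 -0.3359637   0.00849976] [ 0.64813148 -0.05600457  0.28536776]
top g [235 256   8   8  45] [238.17777778 259.37777778] [0.52371023 0.27720484 0.077     ] [0.52249077 0.27624355 0.08534438]
top r [257 255   8   7  47] [260.55319149 257.93617021] [0.52862981 0.2173536  0.077     ] [0.52800952 0.21704531 0.08114897]
scene g [375 281   7   7  35] [377.71428571 283.85714286] [0.52548746 0.27901077 0.077     ] [0.52454863 0.27850192 0.07570412]
scene r [357 272   7   6  37] [359.94594595 274.56756757] [0.52978604 0.21901401 0.077     ] [0.53612831 0.22296719 0.08580342]
```

```bash
python3 - <<'E'
from h import *
print(R.from_quat(r.get_state()['eef_rot']).as_matrix().round(3))
# gate plate points from depth in top at z ~0.148
t=np.load('pics/t0.npz');d=t['d']
v,u=np.mgrid[180:290,320:430]
e=np.array(r.calibration('top')['eye'])
P=np.array([pt('top',a,b,d[b,a]) for a,b in zip(u.ravel(),v.ravel())])
m=(abs(P[:,2]-.148)<.006)
M=np.zeros((480,640),np.uint8);M[v.ravel()[m],u.ravel()[m]]=255
cv2.imwrite('pics/gm.png',cv2.resize(M[180:290,320:430],None,fx=5,fy=5,interpolation=0))
k,l,st,c=cv2.connectedComponentsWithStats(M);i=1+np.argmax(st[1:,4])
ys,xs=np.where(l==i);Q=np.array([plane('top',a,b,.148)[:2] for a,b in zip(xs,ys)])
print(st[i],np.median(P[m,2]),cv2.minAreaRect((Q*1000).astype(np.float32)))
E
```

```text
[[-0.001  0.428 -0.904]
 [ 0.001 -0.904 -0.428]
 [-1.    -0.002  0.   ]]Traceback (most recent call last):
  File "<stdin>", line 7, in <module>
  File "h.py", line 11, in pt
    e,d=ray(n,u,v); return e+d*dep
        ~~~^^^^^^^
  File "h.py", line 7, in ray
    c=r.calibration(n); d=np.array([(u-c['cx'])/c['fx'],(v-c['cy'])/c['fy'],1.]); return np.array(c['eye']),R.from_quat(c['orientation']).as_matrix()@d if np.size(c['orientation'])==4 else np.array(c['orientation'])@d
ValueError: time passes only in moves, steps and waits
```

```bash
python3 - <<'E'
s=open('h.py').read()
s=s.replace("c=r.calibration(n); d","c=cal(n); d").replace("def ray","import functools\n@functools.lru_cache(None)\ndef cal(n): return r.calibration(n)\ndef ray")
open('h.py','w').write(s)
E
cat > gate.py <<'E'
from h import *
t=np.load('pics/t0.npz');d=t['d']
v,u=np.mgrid[180:290,320:430]
P=np.array([pt('top',a,b,d[b,a]) for a,b in zip(u.ravel(),v.ravel())])
m=(abs(P[:,2]-.148)<.006)
M=np.zeros((480,640),np.uint8);M[v.ravel()[m],u.ravel()[m]]=255
cv2.imwrite('pics/gm.png',cv2.resize(M[180:290,320:430],None,fx=5,fy=5,interpolation=0))
k,l,st,c=cv2.connectedComponentsWithStats(M);i=1+np.argmax(st[1:,4])
ys,xs=np.where(l==i);Q=np.array([plane('top',a,b,.148)[:2] for a,b in zip(xs,ys)])
print(st[i],np.median(P[m,2]),cv2.minAreaRect((Q*1000).astype(np.float32)))
E
python3 gate.py
```

```text
[ 356  197   55   60 1500] 0.14834021302023015 ((606.4083251953125, -103.15350341796875), (110.34723663330078, 130.35826110839844), 72.01094055175781)
```

View pics/c1.png

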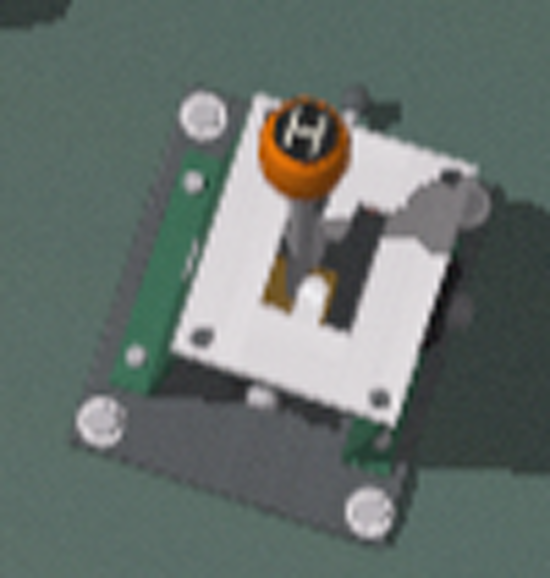

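View pics/c2.png

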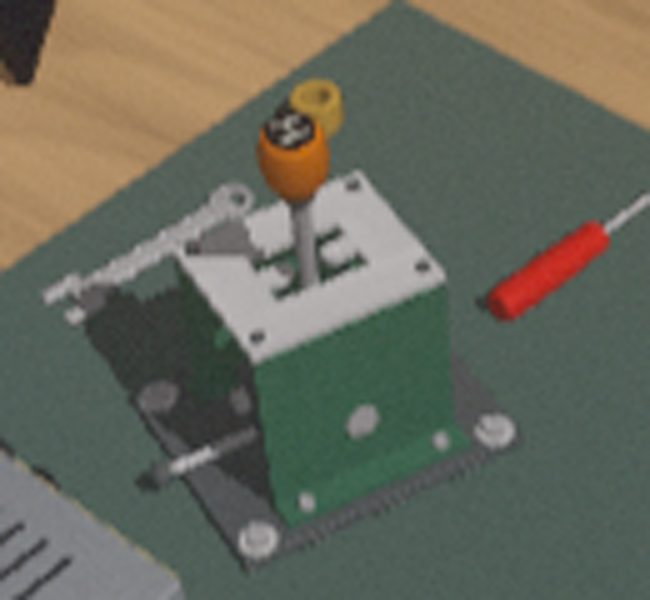

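View pics/gm.png

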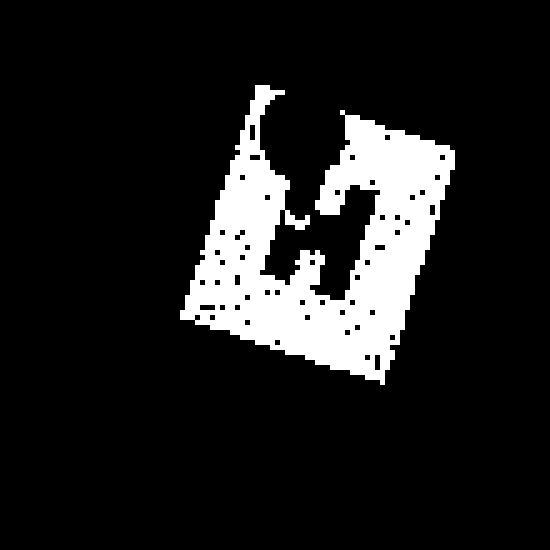

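```bash
cat > knob.py <<'E'
from h import *
import sys
yaw=np.radians(-18);G=np.array([.6064,-.1032,0]);Rz=np.array([[np.cos(yaw),-np.sin(yaw),0],[np.sin(yaw),np.cos(yaw),0],[0,0,1]])
def tri(a,b):
    (e1,d1),(e2,d2)=ray('top',*a),ray('scene',*b)
    s=np.linalg.lstsq(np.c_[d1,-d2],e2-e1,rcond=None)[0]
    p,q=e1+d1*s[0],e2+d2*s[1]; return (p+q)/2,np.linalg.norm(p-q)
def lev(p):
    o=Rz.T@(p-G)-[0,0,.055]; f=np.arcsin(np.clip(o[0]/.21,-1,1)); a=np.arctan2(-o[1],o[2]); return o,np.linalg.norm(o),a,f
def state():
    s=r.get_state(); p=np.array(s['tool_pos']); M=R.from_quat(s['eef_rot']).as_matrix()
    print('t',round(s['clock'],2),'tcp',p.round(4),'sel',(Rz.T@(p-G)).round(4),'yawY',np.degrees(np.arctan2(M[1,1],M[0,1])).round(1),'F',(Rz.T@s['contact_force']).round(1),'x',M[:,0].round(3),'op',round(s['opening'],2))
E
python3 - <<'E'
from knob import *
p,e=tri((380.5,206.9),(258.8,200)); print(p,e,lev(p))
p,e=tri((380.5,206.9),(258.8,198)); print(p,e,lev(p))
for n,z in(('top','t0'),('scene','s0')):
  z=np.load('pics/%s.npz'%z)['d']; 
p,e=tri((238.2,259.4),(377.7,283.9));print('g',p,e)
p,e=tri((260.55,257.9),(359.9,274.6));print('r',p,e)
for f in (-.25,-.1,0,.1,.25):
  for a in(-.15,.15): print(a,f,(G+[0,0,.055]+Rz@(.21*np.array([np.sin(f),-np.sin(a)*np.cos(f),np.cos(a)*np.cos(f)]))).round(4))
state()
E
```

```text
[ 0.62693511 -0.07732046  0.26744983] 0.0022525715964128745 (array([0.01153283, 0.0309586 , 0.21244983]), np.float64(0.21500319467384768), np.float64(-0.14470343115348655), np.float64(0.054945888466571745))
[ 0.62567673 -0.07686219  0.27407508] 0.0009991058777280167 (array([0.01019443, 0.03100558, 0.21907508]), np.float64(0.22149302940993354), np.float64(-0.14059571299437373), np.float64(0.04856398370499495))
g [0.52387742 0.27773678 0.07432339] 0.000658628121048119
r [0.52881455 0.21782253 0.07513158] 0.0007448709694279663
-0.15 -0.25 [ 0.5664 -0.0582  0.2562]
0.15 -0.25 [ 0.5476 -0.1161  0.2562]
-0.15 -0.1 [ 0.5961 -0.067   0.2616]
0.15 -0.1 [ 0.5768 -0.1264  0.2616]
-0.15 0 [ 0.6161 -0.0734  0.2626]
0.15 0 [ 0.5967 -0.133   0.2626]
-0.15 0.1 [ 0.636  -0.08    0.2616]
0.15 0.1 [ 0.6167 -0.1394  0.2616]
-0.15 0.25 [ 0.6652 -0.0903  0.2562]
0.15 0.25 [ 0.6464 -0.1482  0.2562]
t 0.1 tcp [ 0.267  -0.5645  0.238 ] sel [-0.1803 -0.5436  0.238 ] yawY -64.7 F [-1.4 -0.   0.3] x [-0.001  0.001 -1.   ] op 1.0
```

Call:
arm_command(plan=[[0,-0.04,0,0,0],[0,-0.04,0,0,0],[0,-0.02,0,0,-0.163],[0,0,0,0,-0.163],[0,0,0,0,-0.163],[0,0,0,0,-0.163],[0,0,0,0,-0.163],[0,0,0,0,0]], force=20)

```text
clock: 1.1
tool_pos: [0.2669, -0.5648, 0.3382]
eef_rot: [0.573, 0.416, -0.572, 0.415]
contact_force: [-0.6, -0.2, -0.5]
opening: 0.116
```

```bash
python3 -c "
from knob import *
state();print(r.get_state()['q'])"
```

```text
t 1.1 tcp [ 0.2669 -0.5648  0.3382] sel [-0.1802 -0.5439  0.3382] yawY -18.1 F [-0.5 -0.4 -0.5] x [-0.     0.001 -1.   ] op 0.12
[ 1.28721711  0.61460744 -0.42894329  1.42015608  0.26352489  1.16473432
  0.50743341]
```

Call:
arm_command(plan=[[0,0,0.021,-0.048,0],[0,0,0.021,-0.048,0],[0,0,0.021,-0.048,0],[0,0,0.021,-0.048,0],[0,0,0.021,-0.048,0],[0,0,0.021,-0.048,0],[0,0,0.021,-0.048,0],[0,0,0.021,-0.048,0],[0,0,0.021,-0.048,0],[0,0,0.021,-0.048,0],[0,0,0.021,-0.048,0],[0,0,0.024,-0.047,0]])

```text
clock: 2.6
tool_pos: [0.6882, -0.0955, 0.3386]
eef_rot: [-0.572, -0.415, 0.573, -0.415]
contact_force: [0.3, -1.2, 1.0]
opening: 0.007
```

```bash
python3 -c "
from knob import *
state();print(r.get_state()['q']); snap('top','t1');snap('scene','s1')"
```

```text
t 2.6 tcp [ 0.6882 -0.0955  0.3386] sel [0.0754 0.0326 0.3386] yawY -18.2 F [ 0.6 -1.   1. ] x [-0.    -0.001 -1.   ] op 0.01
[ 0.25760553  0.72969864 -0.41077075  1.17392743  0.2810738   1.29207499
 -0.45291496]
```

```bash
python3 -c "
import cv2,numpy as np
a=cv2.imread('pics/t1.png')[150:300,290:440];b=cv2.imread('pics/s1.png')[120:270,180:330]
cv2.imwrite('pics/c3.png',cv2.resize(np.hstack([a,b]),None,fx=2.6,fy=2.6))"
```

```text
(no output)
```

View pics/c3.png

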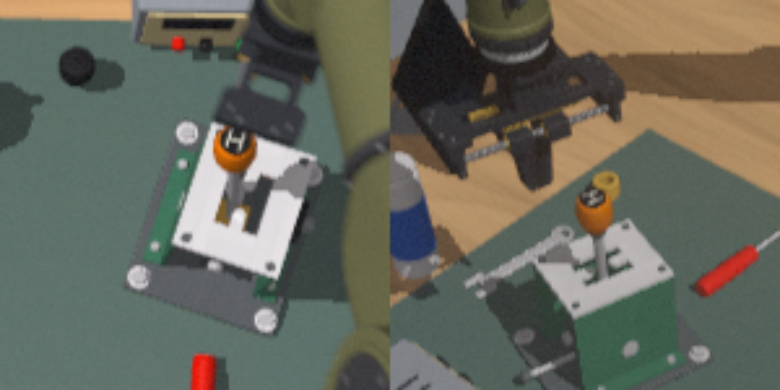

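The top view (left) shows the shut fingers just forward of the knob, which is still in the left leg. The scene view (right) shows the gripper clear above it. I'll descend in front of the knob.

Call:
arm_command(plan=[[0,0.03,0,0,0],[0,0.03,0,0,0],[0,0.03,0,0,0],[0,0.003,0,0,0],[0,0,0,0,0],[0,0,-0.01,0,0],[0,0,-0.005,0,0],[0,0,-0.005,0,0],[0,0,0,0,0]])

```text
clock: 3.82
tool_pos: [0.6681, -0.0905, 0.2462]
eef_rot: [0.572, 0.416, -0.572, 0.416]
contact_force: [-0.4, -0.4, -0.0]
opening: 0.005
```

```bash
cat > look.py <<'E'
from knob import *
import sys
k=sys.argv[1]; state()
a=snap('top','t'+k)[0][150:300,290:440];b=snap('scene','s'+k)[0][120:270,180:330]
cv2.imwrite('pics/c%s.png'%k,cv2.resize(cv2.cvtColor(np.hstack([a,b]),cv2.COLOR_RGB2BGR),None,fx=2.6,fy=2.6,interpolation=cv2.INTER_CUBIC))
E
python3 look.py 10
```

```text
t 3.83 tcp [ 0.6681 -0.0905  0.2462] sel [0.0548 0.0311 0.2462] yawY -18.0 F [-0.2 -0.5 -0. ] x [ 0. -0. -1.] op 0.01
```

View pics/c10.png

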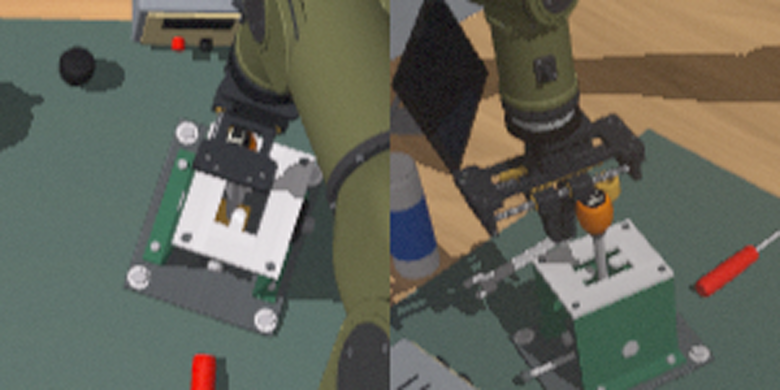

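The fingers are just forward of the knob with a small gap. Next I'll push back about 17 mm.

Call:
arm_command(plan=[[0,0,-0.003,0,0],[0,0,-0.003,0,0],[0,0,-0.003,0,0],[0,0,-0.003,0,0],[0,0,-0.003,0,0],[0,0,-0.002,0,0],[0,0,0,0,0]])

```text
clock: 4.8
tool_pos: [0.6523, -0.0853, 0.246]
eef_rot: [0.572, 0.416, -0.572, 0.416]
contact_force: [2.4, -0.3, 2.8]
opening: 0.009
```

```bash
python3 look.py 11
```

```text
t 4.8 tcp [ 0.6523 -0.0853  0.246 ] sel [0.0381 0.0312 0.246 ] yawY -18.0 F [2.4 0.5 2.8] x [ 0.001 -0.    -1.   ] op 0.01
```

View pics/c11.png

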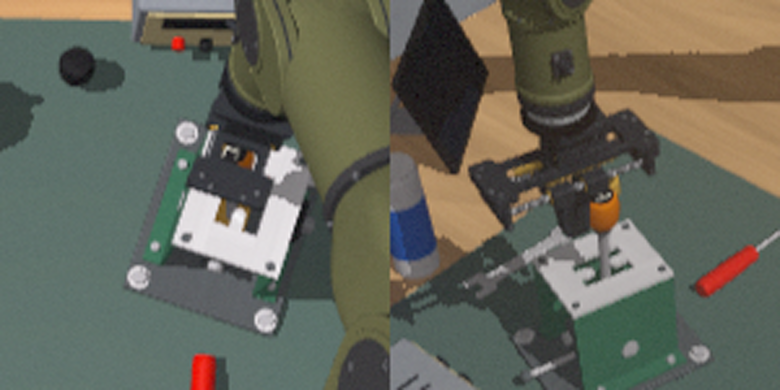

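The knob moved back with the fingers, at about 2.4 N. I'll go around to its left side at the same height, where the body clears the knob top.

Call:
arm_command(plan=[[0,0,0.01,0,0],[0,0,0.015,0,0],[0,0,0,-0.025,0],[0,0,0,-0.025,0],[0,0,-0.02,-0.005,0],[0,0,-0.02,0,0],[0,0,-0.023,0,0],[0,0,0,0,0]])

```text
clock: 5.9
tool_pos: [0.6315, -0.0209, 0.2452]
eef_rot: [-0.571, -0.417, 0.573, -0.415]
contact_force: [1.2, -0.3, -0.0]
opening: 0.003
```

```bash
python3 look.py 12
```

```text
t 5.9 tcp [ 0.6315 -0.0209  0.2452] sel [-0.0016  0.086   0.2452] yawY -17.9 F [ 1.2  0.1 -0. ] x [-0.003 -0.    -1.   ] op 0.0
```

View pics/c12.png

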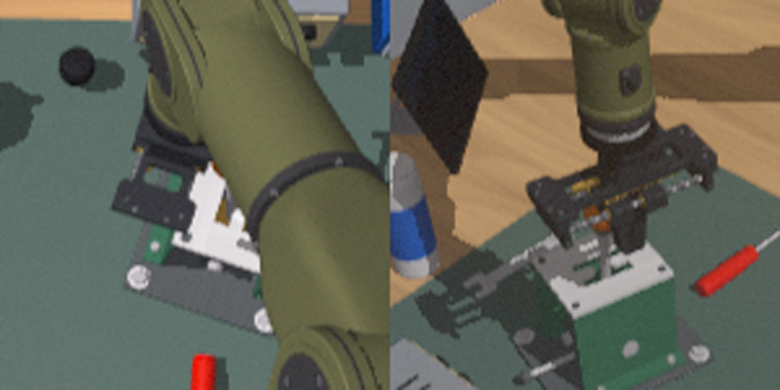

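The knob is mostly hidden behind the fingers. I'll push right in stages and watch the force.

Call:
arm_command(plan=[[0,0,0.001,0.01,0],[0,0,0,0.01,0],[0,0,0,0.004,0],[0,0,0,0.004,0],[0,0,0,0.004,0],[0,0,0,0.004,0],[0,0,0,0.004,0],[0,0,0,0.004,0],[0,0,0,0,0]])

```text
clock: 7.12
tool_pos: [0.6201, -0.0645, 0.2456]
eef_rot: [-0.572, -0.415, 0.573, -0.416]
contact_force: [1.1, 0.7, 1.3]
opening: 0.005
```

```bash
python3 look.py 13
```

```text
t 7.12 tcp [ 0.6201 -0.0645  0.2456] sel [0.0011 0.041  0.2456] yawY -18.0 F [0.8 1.  1.3] x [-0.001 -0.001 -1.   ] op 0.0
```

View pics/c13.png

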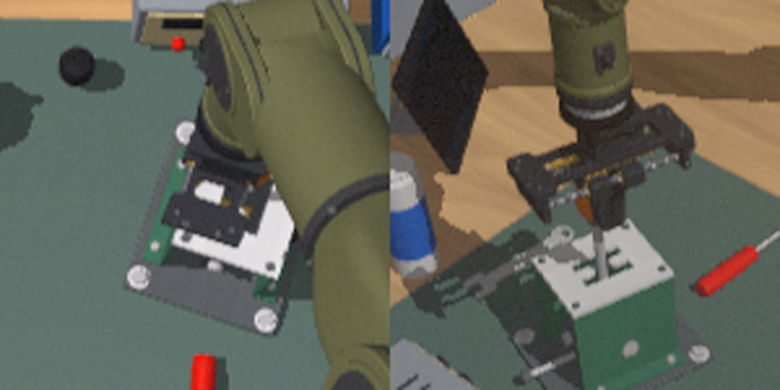

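The lever is moving across freely, at about 1 N. I'll continue.

Call:
arm_command(plan=[[0,0,0,0.005,0],[0,0,0,0.005,0],[0,0,0,0.005,0],[0,0,0,0.005,0],[0,0,0,0.005,0],[0,0,0,0.005,0],[0,0,0,0.004,0],[0,0,0,0.003,0],[0,0,0,0.003,0],[0,0,0,0.002,0],[0,0,0,0,0]])

```text
clock: 8.6
tool_pos: [0.6071, -0.1039, 0.2455]
eef_rot: [-0.572, -0.416, 0.572, -0.416]
contact_force: [1.7, 1.4, 0.6]
opening: 0.005
```

```bash
python3 look.py 14
```

```text
t 8.6 tcp [ 0.6071 -0.1039  0.2455] sel [ 0.0009 -0.0005  0.2455] yawY -18.0 F [1.2 1.9 0.6] x [-0.001 -0.001 -1.   ] op 0.01
```

View pics/c14.png

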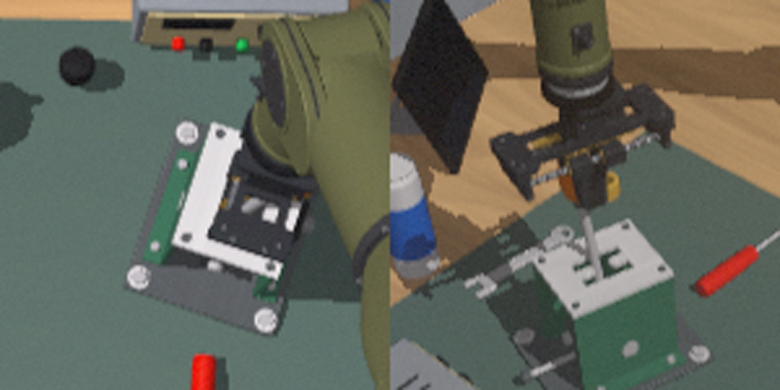

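Call:
arm_command(plan=[[0,0,0,0.001,0],[0,0,0,0.001,0],[0,0,0,0.001,0],[0,0,0,0,0]])

```text
clock: 9.2
tool_pos: [0.6063, -0.1064, 0.2456]
eef_rot: [-0.572, -0.416, 0.572, -0.416]
contact_force: [0.6, 2.1, -1.0]
opening: 0.002
```

```bash
python3 -c "
from knob import *
state()"
```

```text
t 9.2 tcp [ 0.6063 -0.1064  0.2456] sel [ 0.0009 -0.0031  0.2456] yawY -18.0 F [-0.1  2.1 -1. ] x [-0. -0. -1.] op 0.0
```

Call:
arm_command(plan=[[0,0,0,-0.01,0],[0,0,0,-0.015,0],[0,0,-0.03,0,0],[0,0,-0.035,0,0],[0,0,0,0.02,0],[0,0,0,0.02,0],[0,0,0,0.013,0],[0,0,0,0,0]])

```text
clock: 10.2
tool_pos: [0.5362, -0.1143, 0.2456]
eef_rot: [-0.572, -0.415, 0.573, -0.415]
contact_force: [-0.1, 0.2, 0.3]
opening: 0.008
```

```bash
python3 look.py 15
```

```text
t 10.2 tcp [ 0.5362 -0.1143  0.2456] sel [-0.0634 -0.0322  0.2456] yawY -18.1 F [-0.2  0.2  0.3] x [ 0.    -0.001 -1.   ] op 0.01
```

View pics/c15.png

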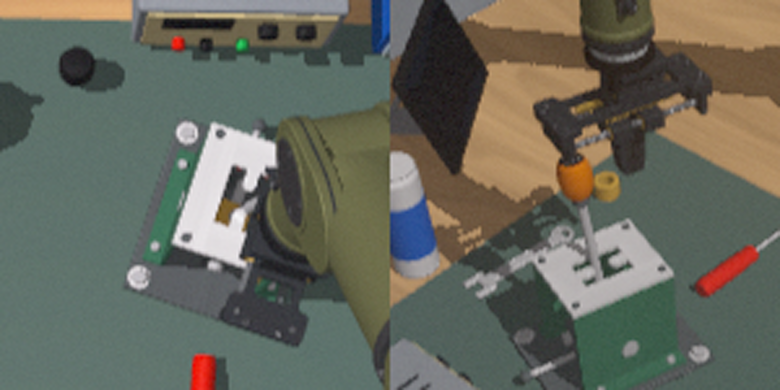

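The lever now stands right, with the knob at (575,178) in the crop and the fingers behind it. Next is the forward push.

Call:
arm_command(plan=[[0,0,0.01,0,0],[0,0,0.01,0,0],[0,0,0.004,0,0],[0,0,0.004,0,0],[0,0,0.004,0,0],[0,0,0.004,0,0],[0,0,0.004,0,0],[0,0,0.004,0,0],[0,0,0.004,0,0],[0,0,0,0,0]])

```text
clock: 11.55
tool_pos: [0.582, -0.1279, 0.2457]
eef_rot: [0.572, 0.416, -0.572, 0.416]
contact_force: [-1.4, -0.1, 1.2]
opening: 0.003
```

```bash
python3 look.py 16
```

```text
t 11.55 tcp [ 0.582  -0.1279  0.2457] sel [-0.0156 -0.031   0.2457] yawY -18.0 F [-1.3 -0.5  1.2] x [ 0. -0. -1.] op 0.0
```

View pics/c16.png

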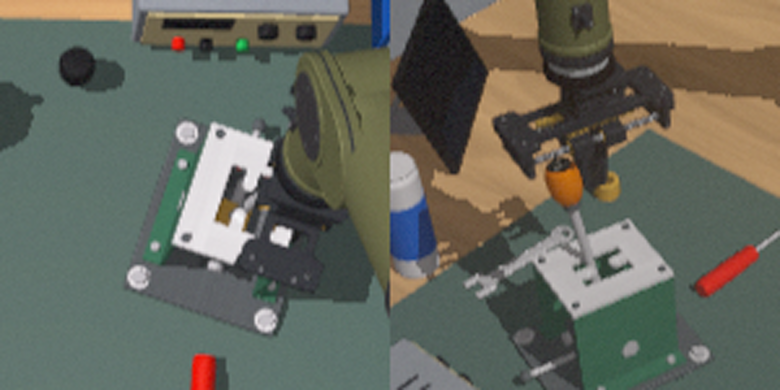

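Call:
arm_command(plan=[[0,0,0.004,0,0],[0,0,0.004,0,0],[0,0,0.004,0,0],[0,0,0.004,0,0],[0,0,0.004,0,0],[0,0,0.003,0,0],[0,0,0.002,0,0],[0,0,0,0,0]])

```text
clock: 12.65
tool_pos: [0.6056, -0.1355, 0.2457]
eef_rot: [0.572, 0.416, -0.572, 0.416]
contact_force: [-0.8, -0.1, -1.4]
opening: 0.004
```

```bash
python3 look.py 17
```

```text
t 12.65 tcp [ 0.6056 -0.1355  0.2457] sel [ 0.0092 -0.031   0.2457] yawY -18.0 F [-0.8 -0.4 -1.4] x [ 0. -0. -1.] op 0.0
```

View pics/c17.png

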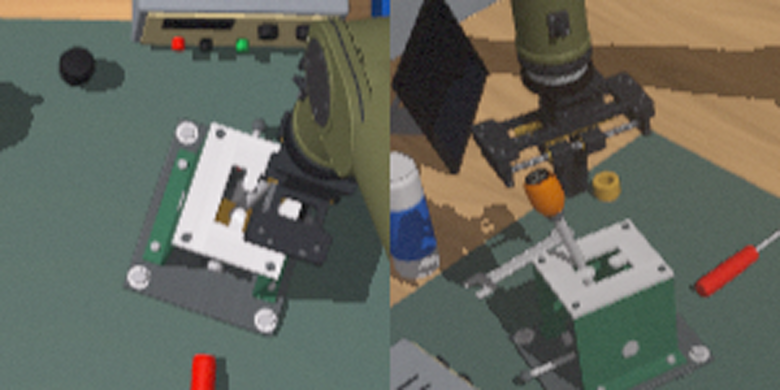

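Nearly there. I'll creep forward until the force rises at the stop.

Call:
arm_command(plan=[[0,0,0.001,0,0],[0,0,0.001,0,0],[0,0,0.001,0,0],[0,0,0.001,0,0],[0,0,0,0,0]])

```text
clock: 13.38
tool_pos: [0.6093, -0.1367, 0.2457]
eef_rot: [0.572, 0.416, -0.572, 0.416]
contact_force: [-1.7, 1.1, -0.7]
opening: 0.003
```

Call:
arm_command(plan=[[0,0,0.001,0,0],[0,0,0,0,0]])

```text
clock: 13.62
tool_pos: [0.6103, -0.137, 0.2457]
eef_rot: [0.572, 0.416, -0.572, 0.416]
contact_force: [-1.1, 0.3, -0.8]
opening: 0.009
```

Call:
arm_command(plan=[[0,0,0.001,0,0],[0,0,0,0,0]])

```text
clock: 13.88
tool_pos: [0.6113, -0.1373, 0.2457]
eef_rot: [0.572, 0.416, -0.572, 0.416]
contact_force: [-3.1, 0.9, -1.9]
opening: 0.008
```

Call:
arm_command(plan=[[0,0,0.001,0,0],[0,0,0,0,0]])

```text
clock: 14.12
tool_pos: [0.6122, -0.1376, 0.2457]
eef_rot: [0.572, 0.416, -0.572, 0.416]
contact_force: [-0.8, 0.8, -1.0]
opening: 0.005
```

```bash
python3 look.py 18
```

```text
t 14.12 tcp [ 0.6122 -0.1376  0.2457] sel [ 0.0162 -0.0309  0.2457] yawY -18.0 F [-1.   0.5 -1. ] x [ 0. -0. -1.] op 0.01
```

View pics/c18.png

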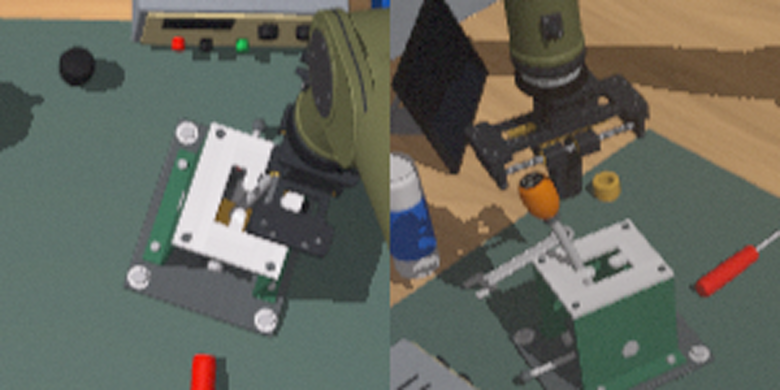

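Call:
arm_command(plan=[[0,0,0.001,0,0],[0,0,0,0,0]])

```text
clock: 14.48
tool_pos: [0.6131, -0.1379, 0.2457]
eef_rot: [0.572, 0.416, -0.572, 0.416]
contact_force: [-1.4, 1.4, -0.8]
opening: 0.006
```

Call:
arm_command(plan=[[0,0,0.001,0,0],[0,0,0,0,0]])

```text
clock: 14.72
tool_pos: [0.6138, -0.1382, 0.2456]
eef_rot: [-0.572, -0.416, 0.572, -0.416]
contact_force: [-2.9, 2.3, -2.0]
opening: 0.005
```

Call:
arm_command(plan=[[0,0,0.001,0,0],[0,0,0,0,0]])

```text
clock: 14.98
tool_pos: [0.6146, -0.1384, 0.2455]
eef_rot: [-0.572, -0.416, 0.572, -0.415]
contact_force: [-2.6, 0.8, -1.6]
opening: 0.011
```

Call:
arm_command(plan=[[0,0,0.001,0,0],[0,0,0,0,0]])

```text
clock: 15.22
tool_pos: [0.6154, -0.1387, 0.2454]
eef_rot: [-0.572, -0.416, 0.572, -0.415]
contact_force: [-4.3, 1.7, -2.7]
opening: 0.005
```

```bash
python3 look.py 19; python3 - <<'E'
import cv2
a=cv2.imread('pics/s19.png')[170:260,210:300]; cv2.imwrite('pics/d19.png',cv2.resize(a,None,fx=6,fy=6,interpolation=cv2.INTER_CUBIC))
E
```

```text
t 15.22 tcp [ 0.6154 -0.1387  0.2454] sel [ 0.0195 -0.031   0.2454] yawY -18.0 F [-4.6  0.3 -2.7] x [-0.001  0.    -1.   ] op 0.01
```

View pics/d19.png

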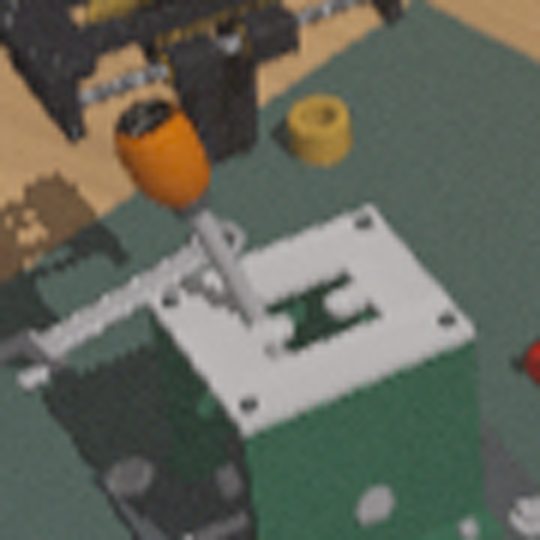

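The force is rising at the stop, to about 5 N, and the stem looks to be at the slot's end. I'll back off, lift and measure.

Call:
arm_command(plan=[[0,0,-0.02,0,0],[0,0,-0.03,0,0],[0,-0.04,-0.02,0,0],[0,-0.04,0,-0.04,0],[0,0,0,-0.06,0],[0,0,0,-0.06,0],[0,0,0,-0.06,0],[0,0,0,-0.06,0],[0,0,0,0,0]])

```text
clock: 16.45
tool_pos: [0.6375, 0.1568, 0.3267]
eef_rot: [0.573, 0.419, -0.567, 0.417]
contact_force: [0.3, -1.3, -0.6]
opening: 0.005
```

```bash
python3 look.py 20;  python3 - <<'E'
import cv2,numpy as np
a=cv2.imread('pics/s20.png')[170:270,210:310];b=cv2.imread('pics/t20.png')[180:280,330:430]; cv2.imwrite('pics/d20.png',cv2.resize(np.hstack([a,b]),None,fx=4,fy=4,interpolation=cv2.INTER_CUBIC))
E
```

```text
t 16.45 tcp [0.6375 0.1568 0.3267] sel [-0.0508  0.2569  0.3267] yawY -17.5 F [ 0.7 -1.1 -0.6] x [ 0.005  0.007 -1.   ] op 0.01
```

View pics/d20.png

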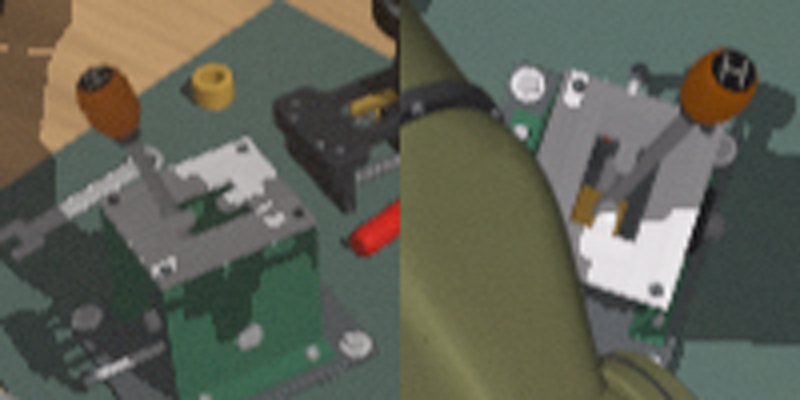

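View pics/t20.png

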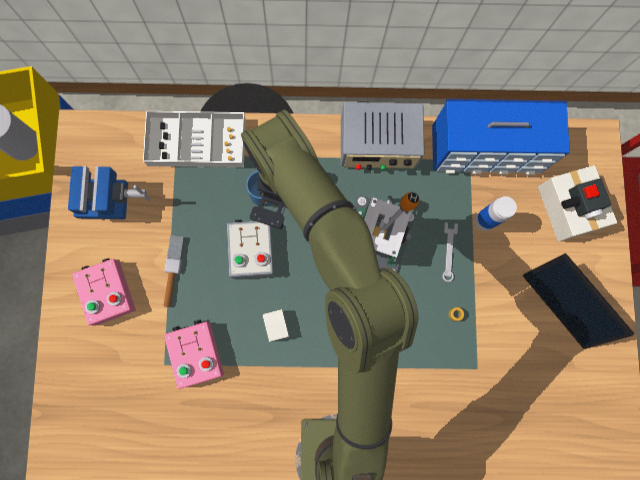

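```bash
python3 - <<'E'
from knob import *
p,e=tri((409.7,202),(237.5,195.8)); print(p,e,lev(p))
p,e=tri((413.3,197.7),(234,189.5)); print('cap',p,e,lev(p))
# expected projections at f
from h import *
def proj(n,p):
    c=cal(n); q=R.from_quat(c['orientation']).as_matrix().T@(p-c['eye']); return (c['fx']*q[0]/q[2]+c['cx'],c['fy']*q[1]/q[2]+c['cy'])
for f in(.21,.23,.25):
  for L in(.21,.232):
    P=G+[0,0,.055]+Rz@(L*np.array([np.sin(f),-np.sin(.15)*np.cos(f),np.cos(.15)*np.cos(f)])); print(f,L,np.round(proj('top',P),1),np.round(proj('scene',P),1))
E
```

```text
[ 0.64320601 -0.14934049  0.25480096] 0.0030039254964274857 (array([ 0.04926279, -0.03250853,  0.19980096]), np.float64(0.20833638865763643), np.float64(0.16129119320931895), np.float64(0.2367913379651824))
cap [ 0.64793559 -0.15365903  0.27885402] 0.0018564932362419974 (array([ 0.05509539, -0.03515419,  0.22385402]), np.float64(0.23319935549965656), np.float64(0.1557684805274559), np.float64(0.2654660504505388))
0.21 0.21 [408.1 203.9] [238.9 194.5]
0.21 0.232 [411.7 200.3] [236.  188.7]
0.23 0.21 [408.4 202.4] [237.6 195.2]
0.23 0.232 [412.1 198.7] [234.6 189.5]
0.25 0.21 [408.8 200.9] [236.4 196. ]
0.25 0.232 [412.5 197. ] [233.2 190.4]
```

```bash
python3 - <<'E'
import cv2,numpy as np
a=cv2.imread('pics/t0.png')[210:285,220:285];b=cv2.imread('pics/t20.png')[210:285,220:285]; cv2.imwrite('pics/d21.png',cv2.resize(np.hstack([a,b]),None,fx=6,fy=6,interpolation=cv2.INTER_CUBIC))
E
```

```text
(no output)
```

View pics/d21.png

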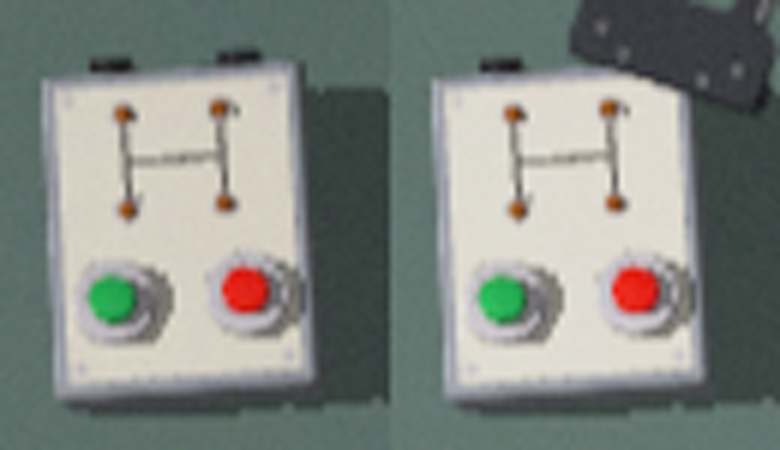

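The lamps aren't lit yet. My fore estimate is 0.24 to 0.25, and I'm not sure the lever reached the stop. There is plenty of time, so I'll make one confirming push.

Call:
arm_command(plan=[[0,0,0,0.06,0],[0,0,0,0.06,0],[0,0,0,0.06,0],[0,0,0,0.06,0],[0,0,0,0.048,0],[0,0.04,0.01,0,0],[0,0.035,0,0,0],[0,0,0.02,0,0],[0,0,0.015,0,0],[0,0,0,0,0]])

```text
clock: 17.8
tool_pos: [0.5903, -0.1416, 0.2512]
eef_rot: [0.573, 0.414, -0.573, 0.416]
contact_force: [-0.7, -0.4, -0.3]
opening: 0.005
```

```bash
python3 -c "
from knob import *
state()"
```

```text
t 17.8 tcp [ 0.5903 -0.1416  0.2512] sel [-0.0035 -0.0415  0.2512] yawY -18.2 F [-0.5 -0.6 -0.3] x [ 0.002 -0.002 -1.   ] op 0.0
```

Call:
arm_command(plan=[[0,0.006,0,-0.01,0],[0,0,0.01,0,0],[0,0,0.006,0,0],[0,0,0.004,0,0],[0,0,0.002,0,0],[0,0,0.001,0,0],[0,0,0,0,0]])

```text
clock: 18.68
tool_pos: [0.614, -0.1363, 0.2445]
eef_rot: [-0.572, -0.416, 0.572, -0.415]
contact_force: [-1.4, 0.0, -0.6]
opening: 0.002
```

```bash
python3 -c "
from knob import *
state()"
```

```text
t 18.68 tcp [ 0.614  -0.1363  0.2445] sel [ 0.0174 -0.0291  0.2445] yawY -18.0 F [-1.4 -0.4 -0.6] x [-0.001 -0.    -1.   ] op 0.0
```

Call:
arm_command(plan=[[0,0,0.001,0,0],[0,0,0,0,0]])

```text
clock: 18.92
tool_pos: [0.6149, -0.1365, 0.2444]
eef_rot: [-0.572, -0.416, 0.572, -0.415]
contact_force: [-3.7, 1.1, -0.3]
opening: 0.005
```

Call:
arm_command(plan=[[0,0,0.001,0,0],[0,0,0,0,0]])

```text
clock: 19.18
tool_pos: [0.6158, -0.1368, 0.2443]
eef_rot: [-0.572, -0.416, 0.572, -0.415]
contact_force: [-4.2, 1.2, -0.6]
opening: 0.005
```

Call:
arm_command(plan=[[0,0,0.001,0,0],[0,0,0,0,0]])

```text
clock: 19.42
tool_pos: [0.6165, -0.137, 0.2442]
eef_rot: [-0.571, -0.416, 0.573, -0.415]
contact_force: [-4.7, 1.3, -1.4]
opening: 0.004
```

Call:
arm_command(plan=[[0,0,0.001,0,0],[0,0,0,0,0],[0,0,0,0,0]])

```text
clock: 19.8
tool_pos: [0.6171, -0.1372, 0.2441]
eef_rot: [-0.571, -0.417, 0.573, -0.415]
contact_force: [-5.6, 1.6, -1.8]
opening: 0.004
```

```bash
python3 look.py 22;python3 - <<'E'
import cv2,numpy as np
a=cv2.imread('pics/s19.png')[170:240,200:265];b=cv2.imread('pics/s22.png')[170:240,200:265]; cv2.imwrite('pics/d22.png',cv2.resize(np.hstack([a,b]),None,fx=6,fy=6,interpolation=cv2.INTER_CUBIC))
for n in('s14','s15','s19','s20','s22'):
    p=cv2.imread('pics/%s.png'%n); h=cv2.cvtColor(p,cv2.COLOR_BGR2HSV); m=cv2.inRange(h,(5,150,60),(20,255,255)); q=np.zeros_like(m);q[165:215,225:275]=m[165:215,225:275]
    k,l,st,c=cv2.connectedComponentsWithStats(q);i=1+np.argmax(st[1:,4]);print(n,st[i],c[i])
E
```

```text
t 19.8 tcp [ 0.6171 -0.1372  0.2441] sel [ 0.0207 -0.029   0.2441] yawY -18.0 F [-5.8 -0.2 -1.8] x [-0.003  0.    -1.   ] op 0.0
s14 [245 187   7  10  41] [247.80487805 191.34146341]
s15 [244 181  24  16 249] [254.61445783 189.38955823]
s19 [229 187  16  17 166] [237.30120482 196.12048193]
s20 [229 187  16  18 166] [237.30722892 196.19277108]
s22 [229 187  16  17 163] [237.15337423 196.20858896]
```

View pics/d22.png

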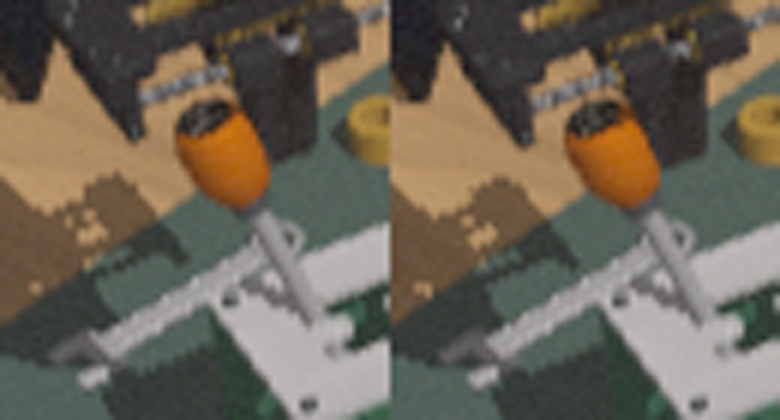

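The knob centroid stayed put (within 0.15 px) while the fingers pushed 1.2 mm further at 5.8 N, so the lever is at the stop. Now for the green button.

Call:
arm_command(plan=[[0,0,-0.02,0,0],[0,0,-0.03,0,0],[0,-0.04,-0.01,0,0],[0,-0.04,-0.013,-0.02,0],[0,0,-0.02,-0.045,0],[0,0,-0.02,-0.045,0],[0,0,-0.02,-0.045,0],[0,0,-0.02,-0.045,0],[0,0,-0.02,-0.045,0],[0,0,-0.02,-0.045,0],[0,0,-0.02,-0.045,0],[0,0,0,-0.03,0]])

```text
clock: 21.4
tool_pos: [0.529, 0.28, 0.3262]
eef_rot: [0.573, 0.417, -0.569, 0.416]
contact_force: [0.7, 0.2, 0.2]
opening: 0.007
```

Call:
arm_command(plan=[[0,0,0,0,0],[0,0,0,0,0],[0,0,0,0,0]])

```text
clock: 21.78
tool_pos: [0.5293, 0.2738, 0.3249]
eef_rot: [0.573, 0.415, -0.572, 0.415]
contact_force: [0.0, -0.1, -0.6]
opening: 0.011
```

```bash
cat > bt.py <<'E'
from knob import *
state(); s=r.get_state();M=R.from_quat(s['eef_rot']).as_matrix(); print('tool delta to btn',(M.T@(np.array([.5245,.278,.077])-s['tool_pos'])).round(4))
E
python3 bt.py
```

```text
t 21.77 tcp [0.5293 0.2738 0.3249] sel [-0.1898  0.3347  0.3249] yawY -18.1 F [ 0.1 -0.1 -0.6] x [ 0.001 -0.001 -1.   ] op 0.01
tool delta to btn [ 0.2479 -0.0062 -0.0026]
```

Call:
arm_command(plan=[[0,0.05,-0.006,-0.0025,0],[0,0.05,0,0,0],[0,0.05,0,0,0],[0,0.05,0,0,0],[0,0.025,0,0,0],[0,0.005,0,0,0],[0,0,0,0,0]])

```text
clock: 22.65
tool_pos: [0.5244, 0.2794, 0.0955]
eef_rot: [0.573, 0.415, -0.572, 0.416]
contact_force: [-0.4, -0.3, 0.0]
opening: 0.007
```

```bash
python3 bt.py; python3 - <<'E'
from h import *
a=snap('top','t30')[0][195:285,210:300];b=snap('scene','s30')[0][240:330,320:410]
cv2.imwrite('pics/d30.png',cv2.resize(cv2.cvtColor(np.hstack([a,b]),cv2.COLOR_RGB2BGR),None,fx=4.4,fy=4.4,interpolation=cv2.INTER_CUBIC))
E
```

```text
t 22.65 tcp [0.5244 0.2794 0.0955] sel [-0.1962  0.3385  0.0955] yawY -18.0 F [-0.3 -0.4  0. ] x [ 0.001  0.001 -1.   ] op 0.01
tool delta to btn [0.0185 0.0005 0.0013]
```

View pics/d30.png

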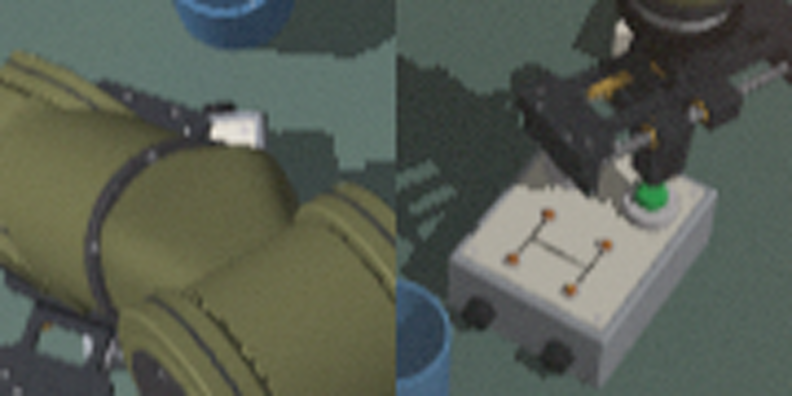

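In the scene view, the fingertips sit right above the green button and the red button is clear. I'll press it.

Call:
arm_command(plan=[[0,0.01,0,0.001,0],[0,0.006,0,0,0],[0,0.002,0,0,0],[0,0.002,0,0,0],[0,0.002,0,0,0],[0,0.001,0,0,0],[0,0,0,0,0]])

```text
clock: 23.62
tool_pos: [0.5232, 0.2784, 0.0718]
eef_rot: [-0.572, -0.416, 0.572, -0.416]
contact_force: [-1.3, -1.6, 4.3]
opening: 0.007
```

Call:
arm_command(plan=[[0,0.001,0,0,0],[0,0.001,0,0,0],[0,0,0,0,0]])

```text
clock: 24.0
tool_pos: [0.5232, 0.2784, 0.0713]
eef_rot: [-0.572, -0.415, 0.572, -0.416]
contact_force: [-4.7, -4.5, 16.5]
opening: 0.005
```

```bash
python3 - <<'E'
from h import *
b=snap('scene','s31')[0][240:330,320:410]
cv2.imwrite('pics/d31.png',cv2.resize(cv2.cvtColor(b,cv2.COLOR_RGB2BGR),None,fx=5,fy=5,interpolation=cv2.INTER_CUBIC))
E
```

```text
(no output)
```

View pics/d31.png

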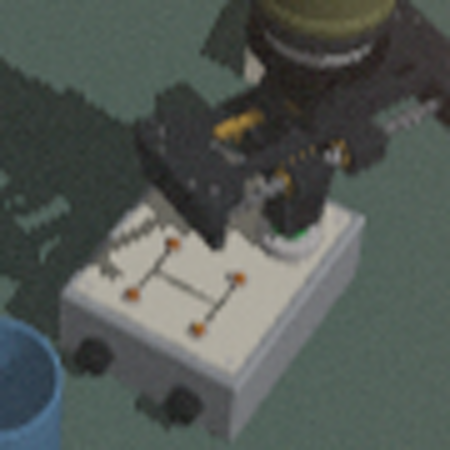

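Call:
arm_command(plan=[[0,-0.01,0,0,0],[0,-0.03,0,0,0],[0,-0.05,0,0,0],[0,-0.05,0,0,0],[0,-0.05,0,0,0],[0,-0.04,0,-0.03,0],[0,0,-0.04,-0.05,0],[0,0,-0.04,-0.05,0],[0,0,0,0,0],[0,0,0,0,0]])

```text
clock: 25.3
tool_pos: [0.4887, 0.4241, 0.2993]
eef_rot: [0.572, 0.416, -0.572, 0.416]
contact_force: [1.0, -1.2, -0.1]
opening: 0.006
```

```bash
python3 bt.py; python3 - <<'E'
from h import *
t=snap('top','t32')[0];s=snap('scene','s32')[0]
def f(a): return cv2.resize(a,(380,380),interpolation=cv2.INTER_CUBIC)
cv2.imwrite('pics/d32.png',cv2.cvtColor(np.hstack([f(s[170:340,220:400]),f(t[170:290,220:430])]),cv2.COLOR_RGB2BGR))
E
```

```text
t 25.3 tcp [0.4887 0.4241 0.2993] sel [-0.2748  0.4651  0.2993] yawY -18.0 F [ 1.3 -0.8 -0.1] x [ 0.    -0.001 -1.   ] op 0.01
tool delta to btn [0.2224 0.0789 0.1279]
```

View pics/d32.png

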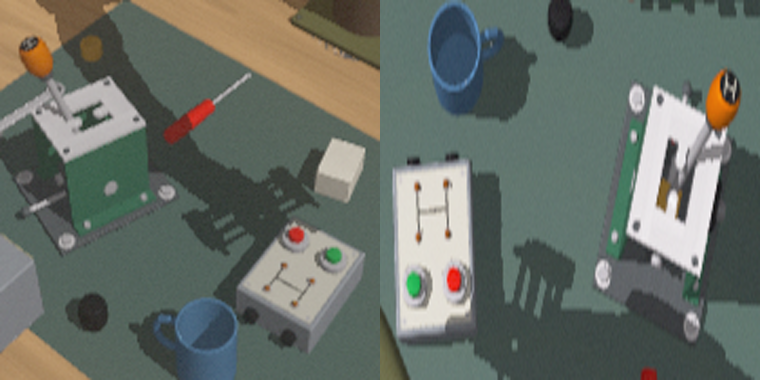

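View pics/t32.png

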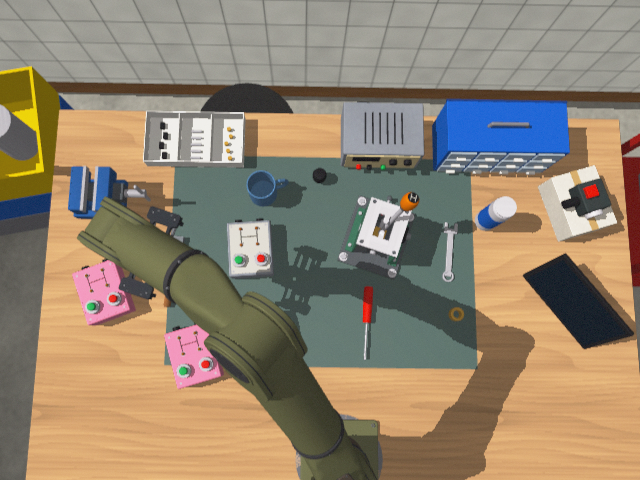

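```bash
python3 - <<'E'
import cv2,numpy as np
for n in('s30','s31','s32'):
    h=cv2.imread('pics/%s.png'%n); print(n,[h[y-2:y+3,x-2:x+3].max((0,1)).tolist()+h[y-2:y+3,x-2:x+3].min((0,1)).tolist() for x,y in((354,288),(367,295),(346,299),(359,306))])
p=[cv2.imread('pics/%s.png'%n) for n in('t0','t32')]
for q in p:
    h=cv2.cvtColor(q,cv2.COLOR_BGR2HSV);m=cv2.inRange(h,(45,110,60),(85,255,255))[215:280,225:280];print(cv2.moments(m,True)['m10']/cv2.moments(m,True)['m00'],m.sum()/255)
E
```

```text
s30 [[161, 173, 177, 42, 77, 97], [161, 173, 177, 36, 78, 98], [161, 174, 176, 40, 83, 109], [161, 173, 176, 47, 79, 99]]
s31 [[162, 174, 178, 36, 76, 98], [162, 173, 177, 37, 77, 101], [161, 173, 177, 45, 85, 109], [160, 172, 176, 40, 80, 102]]
s32 [[167, 178, 182, 44, 82, 102], [166, 179, 181, 40, 81, 104], [164, 175, 180, 48, 91, 113], [165, 177, 181, 50, 82, 104]]
13.177777777777777 45.0
13.177777777777777 45.0
```

```bash
python3 -c "
from plant import r
print(r.finish_job())"
```

```text
the job is handed in; nothing more can be done
None
```

The gear lever is in third and the green button was pressed fully down and let go. I handed the job in at about 25 s of the 61 s allowed.

- **Lever:** I pushed the knob with shut fingers back to neutral, across to the right, then forward. Forces stayed at or below about 6 N.
- **Third gear:** I pushed forward a second time to confirm the stop. The fingers advanced about 1.2 mm more at 5.8 N and the knob did not move. From the cameras I estimate a lever_fore of 0.24 to 0.25, and it stayed there after I backed away.
- **Green button:** It hit a hard stop at a tip height of 71.3 mm with 16.5 N, which is 5.7 mm of measured travel against a nominal 6 mm. After release it looked the same as at the start.
- **Everything else:** The red button and the loose items look untouched in the last pictures. The arm is clear of everything.
- **Did not agree:** None of the tester's amber lamps visibly changed while the button was down. The task did not say they should light, so I did not count this as a failed press.

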